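# Gauge the planter's drain hole

### The arm

A 7-joint arm with a two-finger parallel gripper is mounted at the origin on the work surface. World frame = base frame: x ahead of the robot, y to its left, z up, the work surface at z = 0. Lengths are in m, angles in rad, forces in N, time in s.
With the tool pointing down it reaches from about 0.425 to 0.925 m from the base axis. Payload 6.8 kg.
Tool frame: the origin (TCP) lies midway between the tips of the shut fingers; the grasp point (between the pads) lies 19 mm behind it (env.grip_depth is the distance from the TCP to the grasp point, in m); z points along the fingers, y is the line along which they close (so a half turn about z gives the same grasp; the last joint's range is limited). The gripper opens to 88 mm and grips with 3 to 60 N. Pads are 20 mm wide; open, the fingers measure 115 mm over their backs; the gripper's body (75 mm by 178 mm) begins 61 mm behind the grasp point.
Start: joints at [-0.108, 0.477, 0.022, 1.555, -0.011, 1.109, -0.083], TCP at [0.675, 0, 0.186] pointing down, gripper open.
Joint ranges: [-2.96, 2.96], [-0.34, 2.1], [-1.41, 1.46], [0.24, 2.44], [-1.37, 4.51], [0.17, 1.92], [-2.96, 2.96]. Speed limits (rad/s): [2.39, 2.39, 3.14, 3.14, 3.14, 3.14, 3.14].

### API

Orientations are given as a rotation vector (axis times angle).
In Python, from bench import env gives the robot as it stands. The module is installed in compiled form; this text tells all that it offers.
- The arm moves only by the tool arm_command, never from a script. Its argument "motion" is text: rows parted by semicolons, each of 4 numbers parted by spaces: the shift along the tool's x, y, z in units of 300 mm (1.0 is 300 mm), then the turn about the tool's z in units of 90 degrees (1.0 is 90 degrees). In form: x y z spin; .... A call has exactly 8 rows; each row is the pose to reach, as a shift and turn from the pose commanded when the call began, along the tool's axes at that moment; what a row does not reach only later rows make up. A row lasts 1/8 s, in which the tool goes at most 62.5 mm and 10.7 degrees, less where a joint would pass 70% of its speed; a pose out of reach is approached as far as the arm can. A call with a number of a shift or a turn outside -1 to 1 is refused whole. A call with a gripper value outside its range is refused whole. "grip" is the opening, from 0 (shut) to 1 (fully open), set as the call begins (left out, the last holds). The fingers move at their own pace and stop on an object; "grip_force" is the grip in N (left out, the last holds). Time passes only in rows, so rows that repeat a pose let the fingers close, or fill a call up. It gives the time, the measured TCP pose, the force, the opening and the grip force at its end, in the units of the state.
- env.observe(): the state, without advancing time (a new reading comes with each control period).
- env.read_camera(name): name is "scene" or "side" or "wrist"; returns (picture, depth): 420x560x3 uint8, red, green, blue; 420x560 float32, m along the optical axis (not along the pixel's ray), 0 where there is no reading.
- env.camera_model(name): a dict with "fovy" (degrees; the focal length in pixels is half the picture's height over the tangent of half this angle, whatever the lens; pixels are square), "cx", "cy" (the principal point, pixels), "D" ([k1, k2, p1, p2, k3] as OpenCV has them; the pictures are not rectified), "world_from_camera" (4x4, takes a point from camera to world coordinates). Camera axes: x right, y up, looking along -z (the intrinsics and any distortion apply to the point x, -y, -z); pixel columns grow to the right and rows downward; lengths in m; the calibration is good to about 2 mm. A picture is of the moment at which its call begins: read the wrist's pose just before it. camera_model takes no time and is no camera call; for the wrist camera it gives the pose at the moment of the call.
- env.finish_job(): hands the job in; it is judged then, once.
The state is a dict: "t": time; "q": joint angles; "joint_vel": joint speeds; "effort": joint torques, N m; "tcp_pos": TCP position; "tool_rot": TCP orientation; "ft_force": force on the tool from outside, world axes, zero at the start; "torque": the same for the moment, N m; "gripper_width": finger opening in m; "grip_force": force on a finger pad.
Only numpy, scipy, OpenCV 4.12 (cv2) and the standard library are available. Lean on these libraries where they do the work, as an engineer would, in place of code of your own. Each camera call takes 0.05 s, during which the arm holds its last target. There are 200 camera calls.

### The job

Check the drain hole in the boss of the terracotta planter with the double-ended plug gauge from the wooden cradle: slide the green go end straight in until its collar is home against the boss, draw it out, turn the gauge round, and lean the red no-go end lightly but steadily on the floor of the hole's recess for a second to confirm that it goes no further. Then lay the gauge back in its cradle and let go of it. The hole is not quite in the middle of the planter and the fired clay chips under hard pushes (30 N), so feel your way in, and leave everything else on the bench where it is.

Things in the scene. Friction and masses are not known exactly. Their poses are not given: they have to be found in the camera images.
- planter: fixed terracotta trough, 110 (x) x 220 (y) x 120 mm tall, open on top; origin at the centre of its underside, z up. On its -x wall stands a square boss, 50 mm deep, 78 mm wide, 44 to 120 mm up, with a white front face at x = -105 mm. A round hole runs into that face along +x, parallel to the planter's x axis, 82 mm up. It does not give under load; chips above 30 N
- boss_face (a point): point on the plane of the boss's white face, at hole height, on the planter's middle plane; axes as the planter's, +x into the hole. The boss with its hole sits by hand off this point: the hole's true centre is 0 to 9 mm away along y, to either side, unmeasured. Hole: a recess 32 mm across, 7 mm deep with a flat floor, then a bore 25.2 mm across, 43 mm deep
- gauge_mid (a point): centre of the loose plug gauge (0.13 to 0.25 kg); +x along it to the go end, z up. Blue bar handle 110 (x) x 18 (y) x 20 mm (z), gripped across its middle; at each end, 55 to 59 mm from the centre, a round collar 34 mm across: green on the go side (+x), red on the no-go side (-x). With the go end home the green collar meets the boss face, the centre 59 mm before the face
- go_tip (a point): tip of the go end on the gauge's axis, 97 mm from its centre, axes as gauge_mid: aluminium plug 24 mm across, 38 mm long, nose tapered to 19 mm over the last 2.5 mm
- nogo_tip (a point): tip of the no-go end on the gauge's axis, 77 mm from its centre, axes as gauge_mid: aluminium plug 29 mm across, 18 mm long; it enters the recess and stops at its floor
- cradle: fixed wooden cradle, origin at the centre of its underside; the gauge lies along its x, either way round. Base 120 x 60 x 12 mm; two walls 10 mm thick at x = -40 and +40 mm, 56 mm wide (y), 63 mm tall, each with a slot 28 mm wide, floor 45 mm up. Handle rests on the slot floors, its axis 55 mm up, with 10 mm of play along x; between the walls it is free for fingers
- glaze_jar: bystander, leave alone: small glaze jar with green lid, 54 mm across, 60 mm tall, standing; origin at the centre of its underside
- slip_tub: bystander, leave alone: round tub with orange band and white lid, 90 mm across, 65 mm tall, standing; origin at the centre of its underside
- beaker: bystander, leave alone: open white plastic beaker, 80 mm across, 110 mm tall, standing; origin at the centre of its underside
- rib: bystander, leave alone: dark wooden potter's rib, 100 x 50 x 8 mm, lying flat; origin at the centre of its underside
- brush: bystander, leave alone: brush 190 mm long, lying flat
- tap_nut: bystander, leave alone: square brass nut of the drain fitting, 46 x 46 x 12 mm, lying flat; origin at the centre of its underside
- plug_washer: bystander, leave alone: black rubber disc, 40 mm across, 8 mm thick, lying flat; origin at the centre of its underside
Mind the look-alikes: they are no part of the job. Of the things that look like the part that bears gauge_mid, the larger one is meant. What is shaped like the cradle but yellow is not meant.

How it is judged:
On the way, in this order (a step that is already met when the one before it is completed fails the run):
1. the go end is fully home in the bore: its collar within 3 mm of the boss face, for 0.3 s (x of go_tip in the frame of planter between -0.07 and -0.06 m and y of go_tip in the frame of planter between -0.012 and 0.012 m and z of go_tip in the frame of planter between 0.078 and 0.086 m and angle between the x axis of gauge_mid and the x axis of planter, either way round below 0.08 rad), for 0.3 s.
2. the no-go end, in the recess (at least 3 mm past the face) and held against it with more than 3 N for 0.5 s, goes no further (x of nogo_tip in the frame of planter between -0.102 and -0.093 m and y of nogo_tip in the frame of planter between -0.012 and 0.012 m and z of nogo_tip in the frame of planter between 0.078 and 0.086 m and angle between the x axis of gauge_mid and the x axis of planter, either way round below 0.08 rad and contact force between gauge and planter above 3 N), for 0.5 s.
At the end, for the whole second after the job is handed in: the gauge lies at rest in the cradle, either way round: centre within 14 mm lengthwise, 7 mm sideways and 4 mm in height of its seat, level, along the cradle; go home and no-go refused before (x of gauge_mid in the frame of cradle between -0.014 and 0.014 m and y of gauge_mid in the frame of cradle between -0.007 and 0.007 m and z of gauge_mid in the frame of cradle between 0.051 and 0.059 m and angle between the x axis of gauge_mid and the x axis of cradle, either way round below 0.2 rad and angle between gauge_mid's own z axis and vertical below 0.1 rad and linear speed of gauge below 0.02 m/s); the robot touches nothing.
It fails at once if the planter or its boss is pushed with more than 30 N by the gauge (contact force between gauge and planter above 30 N).
It fails at once if the robot itself pushes the planter with more than 30 N (contact force between the arm and planter above 30 N).
It fails at once if a bystander is moved by more than 30 mm (distance of any of glaze_jar, slip_tub, beaker, rib, brush, tap_nut, plug_washer from where it was at the start of the episode above 0.03 m).
It also fails if it takes over 72 s, if anything falls off the work surface, if the arm or the gripper's body presses on something with over 40 N, if the wrist force passes 120 N, or if a joint passes its speed limit or range.

## Working session

There is one attempt and no reset: what is moved stays moved. The work goes in short steps, Python scripts to look and compute and a tool call to move; the robot and the scene stay as the last step left them, time stands still between calls to the robot, and variables do not carry over. Pictures are saved under pics/ and viewed, at most 10 in all, crops included, and the job is handed in when it is done.

Besides the shell and the picture viewer there is one more tool, called after "Emit:" as name(argument=value, ...) on one line, values as JSON. arm_command: Moves the arm, as the interface text tells. Shifts and turns lie within -1 to 1; 1 stands for 300 mm of shift or 90 degrees of turn. Its arguments: {"type":"object","properties":{"motion":{"type":"string"},"grip":{"type":"number"},"grip_force":{"type":"number"}},"required":["motion"]}

```bash
mkdir -p pics
cat > h.py <<'E'
import numpy as np, cv2
from bench import env
def grab(n):
    m=env.camera_model(n); p,d=env.read_camera(n); return m,p,d
def K(m,h=420):
    f=h/2/np.tan(np.radians(m["fovy"])/2); return np.array([[f,0,m["cx"]],[0,f,m["cy"]],[0,0,1]])
def rays(m,uv):
    u=cv2.undistortPoints(np.array(uv,float).reshape(-1,1,2),K(m),np.array(m["D"],float)).reshape(-1,2)
    c=np.c_[u[:,0],-u[:,1],-np.ones(len(u))]; T=np.array(m["world_from_camera"])
    return T[:3,3],c@T[:3,:3].T
def plane(m,uv,z):
    o,r=rays(m,uv); return o+r*((z-o[2])/r[:,2])[:,None]
def pts(m,d,mask=None):
    v,u=np.nonzero((d>0) if mask is None else ((d>0)&(mask>0)))
    o,r=rays(m,np.c_[u,v]); return o+r*d[v,u][:,None], np.c_[u,v]
E
python3 - <<'E'
from h import *
s=env.observe();print(s)
for n in("scene","side","wrist"):
    m,p,d=grab(n);cv2.imwrite(f"pics/{n}0.png",p[...,::-1]);np.savez(f"{n}0.npz",p=p,d=d,**{k:m[k] for k in m});print(n,m)
E
```

```text
{'t': 0.0, 'q': array([-0.10811477,  0.47777699,  0.0223205 ,  1.5564234 , -0.01148691,
        1.10932622, -0.08312656]), 'joint_vel': array([ 0.00010074, -0.0007463 ,  0.00036618,  0.0001972 ,  0.00064107,
        0.00139398, -0.00071259]), 'effort': array([-1.31144458e-03, -5.82851672e+01,  1.53386436e+00, -2.72606850e+01,
       -5.43364382e-02,  1.69422745e-02,  2.21527275e-04]), 'tcp_pos': array([ 6.74332573e-01, -2.24896115e-06,  1.84808776e-01]), 'tool_rot': array([-2.22057206e+00, -2.22064540e+00,  2.15090702e-03]), 'ft_force': array([ 1.07568665, -0.83500481,  0.59044112]), 'torque': array([0.00662565, 0.01611169, 0.00889661]), 'grip_force': 0.0, 'gripper_width': 0.08766971193218405}
scene {'fovy': 54.95031675475366, 'cx': 273.1992836539135, 'cy': 205.00594426148137, 'D': array([-0.09416407,  0.        ,  0.        ,  0.        ,  0.        ]), 'world_from_camera': array([[-0.45908762, -0.54705327,  0.69997948,  1.20728691],
       [ 0.88828227, -0.29498869,  0.35204584,  0.30288128],
       [ 0.0138982 ,  0.78339925,  0.62136338,  0.64764736],
       [ 0.        ,  0.     
[... 289 characters left out ...]
.44477783,  0.66615982, -0.59866833, -0.62019395],
       [-0.00378512,  0.66702043,  0.74502981,  0.79012541],
       [ 0.        ,  0.        ,  0.        ,  1.        ]])}
wrist {'fovy': 62.39996724921465, 'cx': 278.1732630823233, 'cy': 207.6815854555393, 'D': array([-0.08781856,  0.        ,  0.        ,  0.        ,  0.        ]), 'world_from_camera': array([[ 9.99996657e-01, -1.26931758e-03,  2.25293725e-03,
         6.74994214e-01],
       [ 6.25393725e-04,  9.64087784e-01,  2.65583045e-01,
         7.25880657e-02],
       [-2.50913850e-03, -2.65580749e-01,  9.64085354e-01,
         3.84501475e-01],
       [ 0.00000000e+00,  0.00000000e+00,  0.00000000e+00,
         1.00000000e+00]])}
```

View pics/scene0.png

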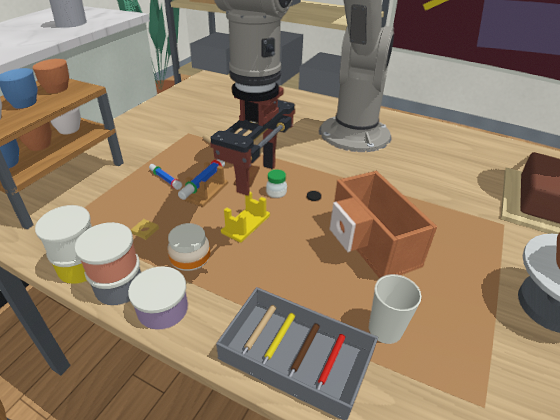

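View pics/side0.png

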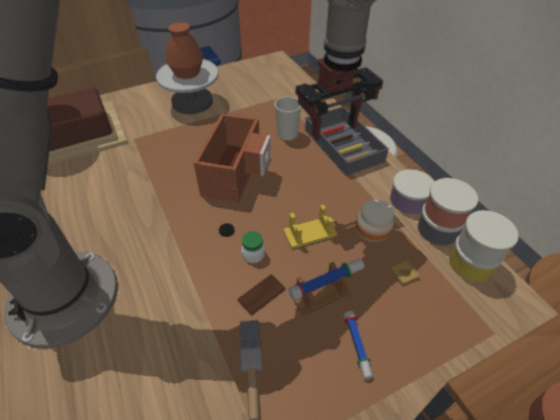

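The scene and side views show the gauge in the brown cradle (side, 328,280), with the small look-alike gauge at (358,345) and the yellow cradle at (310,232). The planter is at (230,155), with its white boss face at (265,155).

Run:
```python
from h import *
for n in("side","scene"):
    z=np.load(n+"0.npz");m={k:z[k] for k in("cx","cy","D","world_from_camera")};m["fovy"]=float(z["fovy"]);m["cx"]=float(m["cx"]);m["cy"]=float(m["cy"])
    p,d=z["p"],z["d"];hsv=cv2.cvtColor(p,cv2.COLOR_RGB2HSV)
    def rep(nm,mask,zlo,zhi):
        k,l,st,c=cv2.connectedComponentsWithStats(mask.astype(np.uint8))
        for i in range(1,k):
            if st[i,4]<25: continue
            X,uv=pts(m,d,l==i)
            if len(X)<15: continue
            q=np.median(X,0)
            if not(zlo<q[2]<zhi and .2<q[0]<1.1 and abs(q[1])<.7): continue
            C=np.cov(X[:,:2].T);w,v=np.linalg.eigh(C);a=v[:,1]
            t=(X[:,:2]-q[:2])@a;print(n,nm,c[i].round(),st[i,4],q.round(4),"ang",np.degrees(np.arctan2(a[1],a[0])).round(1),"len",np.ptp(t).round(3),"z",np.percentile(X[:,2],[2,98]).round(3))
    H,S,V=[hsv[...,i].astype(int) for i in range(3)]
    rep("blue",(H>105)&(H<130)&(S>150),.0,.15)
    rep("green",(H>45)&(H<90)&(S>120),.0,.15)
    rep("red",((H<4)|(H>174))&(S>180)&(V>90),.0,.15)
    rep("white",(S<45)&(V>150),.03,.13)
    rep("yellow",(H>24)&(H<32)&(S>180),.0,.15)
    # planter
    X,uv=pts(m,d);sel=(X[:,2]>.112)&(X[:,2]<.128)&(abs(X[:,0]-.55)<.35)&(abs(X[:,1])<.5)&(X[:,1]>0)
    col=hsv[uv[:,1],uv[:,0]];sel&=(col[:,0]<14)&(col[:,1]>90)
    P=X[sel];print(n,"rim",len(P),P.mean(0).round(4),cv2.minAreaRect(P[:,:2].astype(np.float32)) if len(P) else 0)
```

```text
side blue [325. 279.] 405 [ 0.5158 -0.25    0.0626] ang -179.9 len 0.104 z [0.053 0.065]
side blue [356. 339.] 238 [ 0.5175 -0.3759  0.0192] ang 72.8 len 0.081 z [0.014 0.022]
side green [252. 241.] 253 [ 0.4212 -0.0858  0.0584] ang 72.3 len 0.045 z [0.052 0.061]
side white [210.  69.] 160 [0.573  0.5862 0.1107] ang 81.7 len 0.135 z [0.108 0.114]
side white [169.  79.] 336 [0.4343 0.5942 0.1105] ang 100.0 len 0.175 z [0.108 0.114]
side white [265. 145.] 46 [0.5631 0.1425 0.1186] ang 49.5 len 0.073 z [0.116 0.12 ]
side white [437. 189.] 2033 [ 0.8655 -0.1888  0.1279] ang 86.0 len 0.759 z [0.061 0.131]
side white [492. 229.] 1453 [ 0.8668 -0.3364  0.1288] ang -158.0 len 0.973 z [0.127 0.131]
side white [459. 248.] 27 [ 0.8227 -0.315   0.0621] ang 64.6 len 0.044 z [0.061 0.065]
side rim 1068 [0.4964 0.1873 0.1179] ((0.5006904006004333, 0.19503706693649292), (0.22389477491378784, 0.15020102262496948), 50.12387466430664)
scene blue [205. 174.] 229 [ 0.5146 -0.2404  0.0643] ang -180.0 len 0.1 z [0.051 0.067]
scene blue [164. 175.] 111 [ 0.5245 -0.3809  0.0202] ang 71.8 len 0.076 z [0.01  0
[... 688 characters left out ...]
0.341 z [0.11  0.114]
scene white [117. 279.] 304 [ 0.8989 -0.1816  0.0643] ang 158.3 len 0.123 z [0.057 0.069]
scene white [157. 289.] 2084 [ 0.8756 -0.1015  0.0654] ang 45.0 len 0.17 z [0.059 0.068]
scene white [394. 306.] 1842 [0.7221 0.2983 0.0755] ang -164.1 len 0.186 z [0.006 0.111]
scene yellow [245. 219.] 1212 [ 0.5905 -0.0801  0.0196] ang 172.3 len 0.193 z [0.006 0.064]
scene yellow [ 71. 274.] 429 [ 0.9112 -0.3067  0.0293] ang 116.5 len 0.099 z [0.005 0.052]
scene yellow [280. 335.] 286 [0.831  0.1307 0.0224] ang 179.7 len 0.1 z [0.018 0.025]
scene rim 1728 [0.5147 0.204  0.1189] ((0.504869282245636, 0.1937209516763687), (0.22397175431251526, 0.1524878442287445), 50.16646957397461)
```

View pics/wrist0.png

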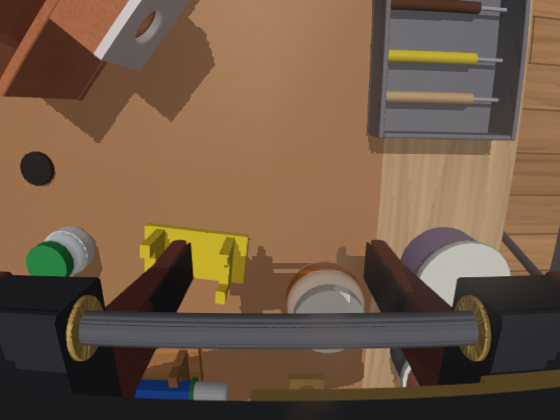

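The wrist view shows the boss face with its hole at about (148,27). The gauge's go end is at (180,390). I'll move for a better look at the boss, turning on the way.

Emit:
arm_command(motion="0.06 -0.05 -0.02 0.1; 0.15 -0.13 -0.03 0.21; 0.25 -0.21 -0.05 0.32; 0.34 -0.29 -0.05 0.43; 0.4 -0.33 -0.05 0.54; 0.43 -0.35 -0.05 0.65; 0.43 -0.35 -0.05 0.76; 0.43 -0.35 -0.05 0.87", grip=1)

```text
t: 1.15
tcp_pos: [0.5696, 0.1292, 0.2006]
tool_rot: [3.126, 0.312, -0.001]
ft_force: [0.0, 0.7, 0.3]
gripper_width: 0.0876
grip_force: 0.0
```

Run:
```python
from h import *
s=env.observe();print(s["t"],s["tcp_pos"],s["tool_rot"],s["q"])
m,p,d=grab("wrist");cv2.imwrite("pics/wrist1.png",p[...,::-1]);np.savez("wrist1.npz",p=p,d=d,**m)
```

```text
1.15 [0.56964587 0.12921875 0.20056835] [ 3.12599837e+00  3.12103755e-01 -7.43191620e-04] [-0.51629169  0.31628646  0.23449742  1.77522417 -0.08298006  1.06014048
 -1.62414538]
```

View pics/wrist1.png

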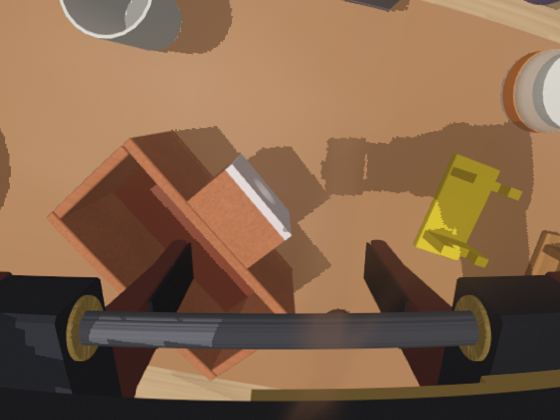

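The wrist view shows the whole planter rim, with corners at (128,143), (50,215) and (210,378). The boss top's white front edge runs from (240,157) to (290,238). I'll fit the edges at z=0.12.

Run:
```python
from h import *
z=np.load("wrist1.npz");m={k:z[k] for k in("cx","cy","D","world_from_camera","fovy")}
for k in("cx","cy","fovy"):m[k]=float(m[k])
p,d=z["p"],z["d"];hsv=cv2.cvtColor(p,cv2.COLOR_RGB2HSV)
X,uv=pts(m,d);print("table z",np.median(X[(uv[:,0]>250)&(uv[:,0]<350)&(uv[:,1]>60)&(uv[:,1]<130),2]))
sel=(X[:,2]>.114)&(X[:,2]<.126)&(uv[:,1]<390)
Z=X[sel];U=uv[sel];print(np.median(Z[:,2]),len(Z))
# project pixels on z=.12 plane
P=plane(m,U,.12)[:,:2]
c=hsv[U[:,1],U[:,0]];terr=(c[:,0]<14)&(c[:,1]>90);wh=(c[:,1]<70)&(c[:,2]>120)
r=cv2.minAreaRect(P[terr|wh].astype(np.float32));print(r)
# white front edge line
W=P[wh];print("white",len(W))
best=None
for a in np.radians(np.arange(136,145,.25)):
    ex=np.array([np.cos(a),np.sin(a)]);t=P[terr]@ex;h,_=np.histogram(t,np.arange(t.min(),t.max(),.001));s=(h.astype(float)**2).sum()
    if best is None or s>best[0]:best=(s,a)
a=best[1];print("ang x axis",np.degrees(a))
for a in [a,np.radians(140.1)]:
    ex=np.array([np.cos(a),np.sin(a)]);ey=np.array([-ex[1],ex[0]])
    A=P[terr|wh];x,y=A@ex,A@ey;x0=np.percentile(x,.05);x1=np.percentile(x,99.9)
    print("x ext",x0,x1,(x1-x0),"y ext",y.min(),y.max(),np.ptp(y))
    b=(x<x0+.045)&(x>x0+.008);print("boss y",np.percentile(y[b],[.5,99.5]),y[b].min(),y[b].max())
    bw=(x<x0+.006);print("front y",y[bw].min(),y[bw].max(),bw.sum())
    for lo in np.arange(.05,.16,.01):
        k=(x>x0+lo)&(x<x0+lo+.01);print(round(lo,2),y[k].min().round(4),y[k].max().round(4),end=" | ")
    print()
```

```text
table z 0.0012792041776720775
0.1205362045070435 11670
((0.5070605874061584, 0.192255437374115), (0.22007906436920166, 0.16144363582134247), 50.15717315673828)
white 969
ang x axis 140.25
x ext -0.3474748538255805 -0.18642156579537872 0.1610532880302018 y ext -0.5820960337039925 -0.36210280508046205 0.2199932286235305
boss y [-0.51243806 -0.43454637] -0.5127553067019055 -0.4341749542039899
front y -0.512582603435454 -0.43416346556500873 650
0.05 -0.5813 -0.3765 | 0.06 -0.5815 -0.3846 | 0.07 -0.5818 -0.5711 | 0.08 -0.5821 -0.5711 | 0.09 -0.5819 -0.363 | 0.1 -0.5818 -0.3624 | 0.11 -0.5816 -0.3627 | 0.12 -0.5815 -0.3624 | 0.13 -0.5819 -0.3621 | 0.14 -0.5818 -0.363 | 0.15 -0.5818 -0.3627 | 
x ext -0.3462099648876736 -0.18529934554356395 0.16091061934410963 y ext -0.5827799340056021 -0.3626482413215489 0.22013169268405325
boss y [-0.51326016 -0.43538139] -0.5136093673684107 -0.43498313280253026
front y -0.5134826222659323 -0.4350618943300514 653
0.05 -0.582 -0.3773 | 0.06 -0.5823 -0.3854 | 0.07 -0.5825 -0.5718 | 0.08 -0.5828 -0.5718 | 0.09 -0.5825 -0.3636 | 0.1 -0.5824 -0.363 | 0.11 -0.5822 -0.3633 | 0.12 -0.5821 -0.363 | 0.13 -0.5824 -0.3626 | 0.14 -0.5824 -0.3635 | 0.15 -0.5823 -0.3632 |
```

Emit:
arm_command(motion="-0.04 0.08 0 0.03; -0.1 0.24 0 0.08; -0.17 0.42 0 0.127; -0.24 0.6 0 0.127; -0.3 0.77 0 0.127; -0.36 0.9 0 0.127; -0.4 0.98 0 0.127; -0.418 1 0 0.127")

```text
t: 2.2
tcp_pos: [0.5062, -0.1933, 0.2008]
tool_rot: [3.141, 0.002, -0.001]
ft_force: [0.1, 0.5, 0.2]
gripper_width: 0.0881
grip_force: 0.0
```

```bash
cat >> h.py <<'E'
def load(f):
    z=np.load(f);m={k:z[k] for k in("cx","cy","D","world_from_camera","fovy")}
    for k in("cx","cy","fovy"):m[k]=float(m[k])
    return m,z["p"],z["d"]
A=np.radians(140.15);EX=np.array([np.cos(A),np.sin(A),0]);EY=np.array([-EX[1],EX[0],0])
FX,HY=-.3471,-.4740
E
python3 - <<'E'
from h import *
s=env.observe();print(s["t"],s["tcp_pos"],s["tool_rot"])
for n in("wrist0","scene0","side0"):
    m,p,d=load(n+".npz");hh,ww=d.shape
    v,u=np.mgrid[:hh,:ww];o,r=rays(m,np.c_[u.ravel(),v.ravel()])
    t=(FX-o@EX)/(r@EX);Q=o+r*t[:,None];y=(Q@EY-HY);zz=Q[:,2]
    ok=(t>0)&(abs(y)<.05)&(zz>.03)&(zz<.13)
    # rectify face at 0.5mm
    im=np.zeros((200,200,3),np.uint8)
    yy,zg=np.meshgrid(np.linspace(-.05,.05,200),np.linspace(.13,.03,200))
    W=FX*EX+(yy.ravel()[:,None]+HY)*EY+zg.ravel()[:,None]*np.array([0,0,1])
    T=np.linalg.inv(m["world_from_camera"]);C=W@T[:3,:3].T+T[:3,3];C=C*np.array([1,-1,-1])
    uv,_=cv2.projectPoints(C.reshape(-1,1,3),np.zeros(3),np.zeros(3),K(m),m["D"])
    im=cv2.remap(p,uv.reshape(200,200,2).astype(np.float32),None,cv2.INTER_LINEAR)
    cv2.imwrite(f"pics/face_{n}.png",cv2.resize(im[...,::-1],(400,400)))
a=[cv2.imread(f"pics/face_{n}.png")[:, :266] if 0 else cv2.resize(cv2.imread(f"pics/face_{n}.png"),(266,266)) for n in("wrist0","scene0","side0")]
cv2.imwrite("pics/faces.png",np.hstack(a))
E
```

```text
2.2 [ 0.50615869 -0.19327266  0.20078668] [ 3.14112882e+00  1.80032540e-03 -6.18808907e-04]
```

View pics/faces.png

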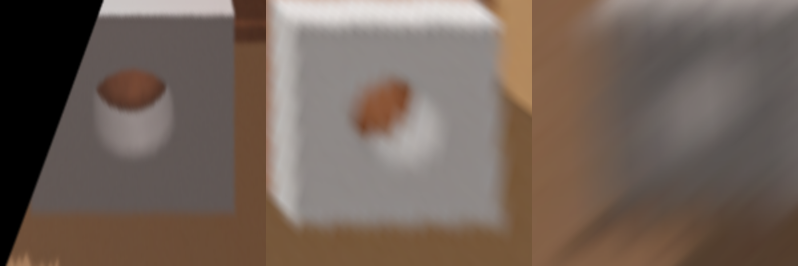

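The rectified faces show the hole centred on the boss, at about (133,113) in the wrist tile and (132,121) in the scene tile. So its y agrees with the boss midline. Next I'll go over the gauge.

Emit:
arm_command(motion="0.01 0.05 0 0; 0.03 0.11 0 0; 0.037 0.16 0 0; 0.037 0.173 0 0; 0.037 0.173 0 0; 0.037 0.173 0 0; 0.037 0.173 0 0; 0.037 0.173 0 0")

```text
t: 3.2
tcp_pos: [0.5195, -0.2417, 0.2008]
tool_rot: [-3.141, -0.008, -0.0]
ft_force: [-1.0, 0.5, -0.2]
gripper_width: 0.0879
grip_force: 0.0
```

Run:
```python
from h import *
s=env.observe();print(s["t"],s["tcp_pos"],s["tool_rot"])
m,p,d=grab("wrist");cv2.imwrite("pics/wrist2.png",p[...,::-1]);np.savez("wrist2.npz",p=p,d=d,**m)
hsv=cv2.cvtColor(p,cv2.COLOR_RGB2HSV);H,S,V=[hsv[...,i].astype(int) for i in range(3)]
for nm,M,z in(("blue",(H>105)&(H<130)&(S>130),.065),("green",(H>45)&(H<90)&(S>120),.072),("red",((H<4)|(H>174))&(S>170)&(V>70),.072)):
    k,l,st,c=cv2.connectedComponentsWithStats(M.astype(np.uint8))
    for i in range(1,k):
        if st[i,4]<30: continue
        v,u=np.nonzero(l==i);P=plane(m,np.c_[u,v],z);X,_=pts(m,d,l==i);T=X[X[:,2]>X[:,2].max()-.006] if len(X) else X
        print(nm,c[i].round(),st[i],"ext",P[:,:2].min(0).round(4),P[:,:2].max(0).round(4),"z",np.median(X[:,2]).round(4),cv2.minAreaRect(P[:,:2].astype(np.float32)))
```

```text
3.2 [ 0.51948068 -0.24166927  0.20082028] [-3.14141768e+00 -8.25417702e-03 -2.79966798e-04]
blue [283. 189.] [ 274  137   18  106 1766] ext [ 0.4629 -0.2545] [ 0.5696 -0.2376] z 0.0656 ((0.5162263512611389, -0.24609902501106262), (0.016756946220993996, 0.10680364817380905), 89.72030639648438)
blue [401. 180.] [364 166  70  30 729] ext [ 0.5138 -0.3973] [ 0.5425 -0.3259] z 0.0218 ((0.5294899940490723, -0.361707866191864), (0.07193536311388016, 0.011625144630670547), 73.07649993896484)
green [131. 266.] [ 112  248   43   40 1115] ext [ 0.4122 -0.1129] [ 0.4576 -0.0654] z 0.0605 ((0.4381908178329468, -0.08574464172124863), (0.031261127442121506, 0.051139358431100845), 41.58983612060547)
red [281. 245.] [267 238  30  12 162] ext [ 0.458  -0.2601] [ 0.47   -0.2307] z 0.0688 ((0.4639376997947693, -0.245378315448761), (0.0119070615619421, 0.029412254691123962), 0.30909135937690735)
```

View pics/wrist2.png

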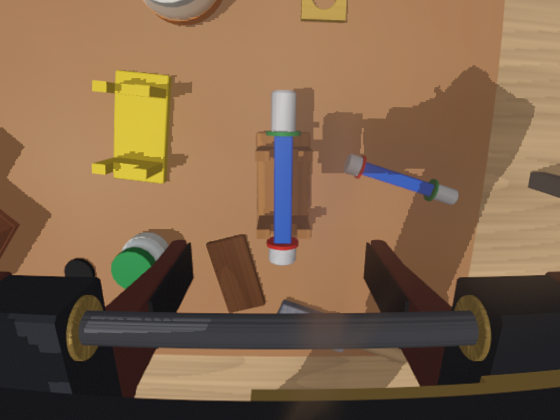

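The view shows the gauge in the cradle with green at the +x end (284,133) and red at (282,243). Its centre is about (0.517,-0.246) and it lies along world x. The handle top is at 0.0656, which matches its seat. I'll descend now.

Emit:
arm_command(motion="-0.008 0.014 0.06 0; -0.008 0.014 0.16 0; -0.008 0.014 0.27 0; -0.008 0.014 0.37 0; -0.008 0.014 0.45 0; -0.008 0.014 0.51 0; -0.008 0.014 0.545 0; -0.008 0.014 0.545 0")

```text
t: 4.25
tcp_pos: [0.5166, -0.2462, 0.0367]
tool_rot: [-3.141, -0.007, 0.001]
ft_force: [1.0, 0.4, -0.3]
gripper_width: 0.0881
grip_force: 0.0
```

Emit:
arm_command(motion="0 0 0 0; 0 0 0 0; 0 0 0 0; 0 0 0 0; 0 0 0 0; 0 0 0 0; 0 0 0 0; 0 0 0 0", grip=0, grip_force=22)

```text
t: 5.25
tcp_pos: [0.517, -0.2463, 0.0373]
tool_rot: [-3.142, -0.007, 0.0]
ft_force: [-0.1, 0.3, -0.2]
gripper_width: 0.011
grip_force: 0.0
```

Run:
```python
from h import *
s=env.observe();print(s["t"],s["tcp_pos"],s["gripper_width"],s["grip_force"])
m,p,d=grab("side");a=p[200:400,220:420];m,q,d=grab("wrist");b=q[60:340,120:440]
cv2.imwrite("pics/g3.png",np.hstack([cv2.resize(a,(400,400)),cv2.resize(b,(400,400))])[...,::-1])
```

```text
5.25 [ 0.51697719 -0.24626137  0.03725454] 0.010952445544826338 0.0
```

View pics/g3.png

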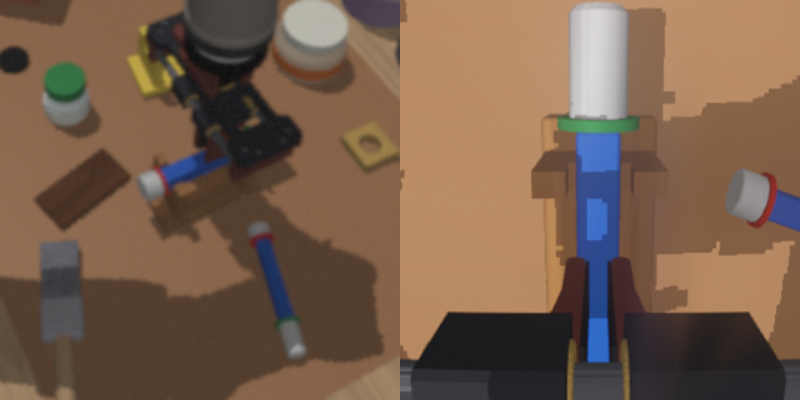

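The fingers straddle the handle at about (598,300) in the right tile. I'll give them more time to close.

Emit:
arm_command(motion="0 0 0 0; 0 0 0 0; 0 0 0 0; 0 0 0 0; 0 0 0 0; 0 0 0 0; 0 0 0 0; 0 0 0 0", grip=0, grip_force=22)

```text
t: 6.35
tcp_pos: [0.517, -0.2463, 0.0372]
tool_rot: [3.142, 0.007, -0.0]
ft_force: [1.0, 0.4, -0.7]
gripper_width: 0.0005
grip_force: 0.0
```

Run:
```python
from h import *
print(env.grip_depth)
m,q,d=grab("wrist");b=q[60:340,120:440]
hsv=cv2.cvtColor(q,cv2.COLOR_RGB2HSV);H,S,V=[hsv[...,i].astype(int) for i in range(3)]
M=(H>105)&(H<130)&(S>130);M[:,340:]=0
X,uv=pts(m,d,M);
for x0 in np.arange(.46,.58,.01):
    k=(X[:,0]>x0)&(X[:,0]<x0+.01)
    if k.sum()>3: print(x0.round(2),k.sum(),np.median(X[k],0).round(4),X[k][:,1].min().round(4),X[k][:,1].max().round(4))
m2,p2,d2=grab("scene")
a=cv2.resize(p2[110:230,150:310],(400,300))
cv2.imwrite("pics/g4.png",np.hstack([a,cv2.resize(b,(400,300))])[...,::-1])
```

```text
0.0187
0.48 27 [ 0.485  -0.2467  0.0655] -0.2468 -0.2462
0.5 13 [ 0.5087 -0.2461  0.095 ] -0.2465 -0.2461
0.51 44 [ 0.5152 -0.2463  0.0927] -0.2465 -0.246
0.52 391 [ 0.527  -0.246   0.0658] -0.2544 -0.2375
0.53 597 [ 0.535  -0.2459  0.0657] -0.2543 -0.2375
0.54 627 [ 0.5449 -0.2459  0.0656] -0.2542 -0.2377
0.55 653 [ 0.5551 -0.2458  0.0657] -0.2544 -0.2377
0.56 694 [ 0.5651 -0.2458  0.0656] -0.2543 -0.2372
0.57 21 [ 0.5703 -0.2487  0.0652] -0.2537 -0.2378
```

View pics/g4.png

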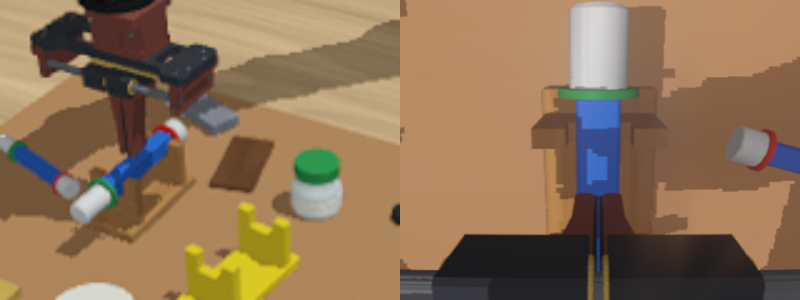

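The fingers look closed above the handle, and the gauge itself hasn't moved. I'll measure the fingertip height from depth.

Run:
```python
from h import *
for n in("wrist","side","scene"):
    m,q,d=grab(n);X,uv=pts(m,d)
    hsv=cv2.cvtColor(q,cv2.COLOR_RGB2HSV)[uv[:,1],uv[:,0]].astype(int)
    k=(abs(X[:,0]-.517)<.025)&(abs(X[:,1]+.246)<.04)&(X[:,2]>.02)&(X[:,2]<.16)&~((hsv[:,0]>100)&(hsv[:,0]<130)&(hsv[:,1]>100))
    print(n,k.sum())
    for z in np.arange(.03,.16,.01):
        j=k&(X[:,2]>=z)&(X[:,2]<z+.01)
        if j.sum()>2: print(round(z,2),j.sum(),np.median(X[j],0).round(3),X[j].min(0).round(3),X[j].max(0).round(3),np.median(hsv[j],0))
```

```text
wrist 1966
0.06 55 [ 0.529 -0.255  0.065] [ 0.518 -0.255  0.063] [ 0.542 -0.237  0.067] [137.  76.  89.]
0.07 108 [ 0.529 -0.246  0.078] [ 0.527 -0.255  0.074] [ 0.529 -0.237  0.08 ] [  5. 109.  70.]
0.08 285 [ 0.529 -0.247  0.085] [ 0.527 -0.255  0.08 ] [ 0.529 -0.237  0.09 ] [  3. 116.  69.]
0.09 351 [ 0.528 -0.247  0.095] [ 0.526 -0.255  0.09 ] [ 0.529 -0.237  0.1  ] [  4. 124.  68.]
0.1 457 [ 0.528 -0.247  0.106] [ 0.526 -0.256  0.1  ] [ 0.529 -0.236  0.11 ] [  4. 129.  67.]
0.11 450 [ 0.528 -0.247  0.114] [ 0.526 -0.257  0.11 ] [ 0.529 -0.235  0.12 ] [  4. 131.  66.]
0.12 151 [ 0.527 -0.247  0.125] [ 0.526 -0.249  0.12 ] [ 0.529 -0.244  0.13 ] [ 4. 96. 41.]
0.13 55 [ 0.525 -0.247  0.132] [ 0.507 -0.247  0.13 ] [ 0.529 -0.244  0.134] [118.  73.  48.]
0.14 35 [ 0.509 -0.244  0.146] [ 0.506 -0.248  0.145] [ 0.512 -0.244  0.147] [  9.  34. 131.]
0.15 19 [ 0.522 -0.244  0.16 ] [ 0.518 -0.248  0.158] [ 0.524 -0.244  0.16 ] [ 3. 66. 65.]
side 167
0.04 13 [ 0.513 -0.255  0.047] [ 0.493 -0.256  0.044] [ 0.536 -0.254  0.049] [125.  75.  68.]
0.06 6 [ 0.506 -0.238  0.063] [ 0.496 -0.239  0
[... 940 characters left out ...]
 [ 0.532 -0.237  0.09 ] [  4. 132.  83.]
0.09 35 [ 0.529 -0.242  0.095] [ 0.511 -0.255  0.09 ] [ 0.532 -0.235  0.1  ] [  4. 131.  82.]
0.1 37 [ 0.528 -0.238  0.104] [ 0.51  -0.256  0.1  ] [ 0.531 -0.235  0.11 ] [  3. 128.  67.]
0.11 43 [ 0.529 -0.239  0.115] [ 0.51  -0.258  0.11 ] [ 0.531 -0.233  0.12 ] [  4. 129.  78.]
0.12 40 [ 0.528 -0.238  0.125] [ 0.51  -0.258  0.12 ] [ 0.533 -0.232  0.13 ] [  4.  130.   69.5]
0.13 51 [ 0.529 -0.241  0.135] [ 0.511 -0.26   0.13 ] [ 0.532 -0.231  0.14 ] [  4. 131.  81.]
0.14 17 [ 0.529 -0.234  0.142] [ 0.521 -0.26   0.14 ] [ 0.531 -0.222  0.15 ] [  4. 131.  75.]
0.15 15 [ 0.515 -0.221  0.156] [ 0.505 -0.226  0.151] [ 0.533 -0.219  0.16 ] [  4. 113.  70.]
```

All three cameras put the real fingertips at z≈0.075 while the reported TCP is 0.037, so the fingers are 37 mm shorter than reported along tool z. I'll check the same thing in the earlier open-finger picture.

Run:
```python
from h import *
for f,t in(("wrist2",(.5195,-.2417,.2008)),("wrist1",(.5696,.1292,.2006)),("side0",(.6743,0,.1848)),("scene0",(.6743,0,.1848))):
    m,q,d=load(f+".npz");X,uv=pts(m,d);R=X-np.array(t)
    k=(np.hypot(R[:,0],R[:,1])<.075)&(X[:,2]>.14)&(X[:,2]<.30)
    z=np.sort(R[k][:,2]);L=R[k&(R[:,2]<z[5]+.006)]
    print(f,k.sum(),"lowest",z[:3].round(4),"xy",L.min(0).round(3),L.max(0).round(3))
```

```text
wrist2 6666 lowest [0.0371 0.0372 0.0373] xy [-0.01  -0.053  0.037] [0.012 0.053 0.043]
wrist1 6716 lowest [0.037  0.0371 0.0371] xy [-0.018 -0.05   0.037] [0.022 0.053 0.043]
side0 471 lowest [0.0358 0.0362 0.0365] xy [-0.055 -0.012  0.036] [0.053 0.011 0.043]
scene0 789 lowest [0.0355 0.0367 0.0371] xy [-0.052 -0.011  0.036] [0.054 0.012 0.043]
```

The offset is a steady 37 mm, so the real grasp point sits 56 mm above the reported TCP. I'll open and go down a further 38 mm.

Emit:
arm_command(motion="0 0 0 0; 0 0 0 0; 0 0 0 0; 0 0 0 0; 0 0 0.03 0; 0 0 0.07 0; 0 0 0.11 0; 0 0 0.127 0", grip=0.6)

```text
t: 7.6
tcp_pos: [0.5162, -0.2459, -0.0022]
tool_rot: [-3.141, -0.007, 0.003]
ft_force: [0.6, 0.2, 1.0]
gripper_width: 0.0527
grip_force: 0.0
```

Emit:
arm_command(motion="0 0 0 0; 0 0 0 0; 0 0 0 0; 0 0 0 0; 0 0 0 0; 0 0 0 0; 0 0 0 0; 0 0 0 0", grip=0, grip_force=22)

```text
t: 8.6
tcp_pos: [0.5173, -0.2463, -0.0005]
tool_rot: [-3.142, -0.007, -0.001]
ft_force: [-0.7, 0.2, 5.8]
gripper_width: 0.0178
grip_force: 22.0
```

The fingers now hold the handle (17.8 mm, 22 N). I'll lift and head for the stand-off, turning on the way.

Emit:
arm_command(motion="0 0 -0.1 0; 0 0 -0.25 0; 0.05 -0.08 -0.4 -0.1; 0.14 -0.24 -0.4 -0.2; 0.24 -0.42 -0.4 -0.31; 0.34 -0.6 -0.4 -0.42; 0.44 -0.78 -0.4 -0.53; 0.52 -0.92 -0.4 -0.64")

```text
t: 9.6
tcp_pos: [0.6719, 0.0337, 0.1181]
tool_rot: [-2.742, -1.53, 0.001]
ft_force: [0.2, -0.7, -3.2]
gripper_width: 0.018
grip_force: 22.0
```

Emit:
arm_command(motion="0.02 0 0 -0.11; 0.04 0 0 -0.22; 0.06 -0.01 0 -0.33; 0.063 -0.01 0 -0.44; 0.063 -0.01 0 -0.56; 0.063 -0.01 0.1 -0.68; 0.063 -0.01 0.2 -0.8; 0.063 -0.01 0.25 -0.914")

```text
t: 10.6
tcp_pos: [0.6771, 0.0477, 0.0411]
tool_rot: [-1.061, -2.953, 0.003]
ft_force: [-0.1, -1.3, -2.2]
gripper_width: 0.0178
grip_force: 22.0
```

Emit:
arm_command(motion="0 0 0.02 0; 0 0 0.04 0; 0 0 0.05 0; 0 0 0.05 0; 0 0 0.05 0; 0 0 0.05 0; 0 0 0.05 0; 0 0 0.05 0")

```text
t: 11.6
tcp_pos: [0.6793, 0.0481, 0.0293]
tool_rot: [1.071, 2.953, 0.0]
ft_force: [0.0, 0.5, -1.8]
gripper_width: 0.0176
grip_force: 22.0
```

```bash
cat >> h.py <<'E'
from scipy.spatial.transform import Rotation as Ro
def where():
    s=env.observe();R=Ro.from_rotvec(s["tool_rot"]).as_matrix();t=s["tcp_pos"]
    f=s["ft_force"]
    print("t",s["t"],"x before face",(FX-t@EX).round(4),"y-off",(t@EY-HY).round(4),"axis z",(t[2]+.0555).round(4),"toolx ang rel",(np.degrees(np.arctan2(R[1,0],R[0,0]))-np.degrees(A)).round(2),"tilt",R[2,:2].round(3),"F ex,ey,z",(f@EX).round(1),(f@EY).round(1),f[2].round(1),"q7",s["q"][6].round(2))
    return s,R
E
python3 - <<'E'
from h import *
s,R=where()
for n in("wrist","scene","side"):
    m,p,d=grab(n);np.savez(n+"5.npz",p=p,d=d,**m)
    X,uv=pts(m,d);hsv=cv2.cvtColor(p,cv2.COLOR_RGB2HSV)[uv[:,1],uv[:,0]].astype(int)
    H,S=hsv[:,0],hsv[:,1]
    px=(X-np.array([0,0,.082]))@EX-FX;py=X@EY-HY;c=np.c_[px,py,X[:,2]]
    b=(H>105)&(H<130)&(S>130)&(abs(py)<.03)&(X[:,2]>.05)&(X[:,2]<.14)
    g=(H>45)&(H<90)&(S>100)&(abs(py)<.03)&(X[:,2]>.05)&(X[:,2]<.14)
    w=(S<60)&(abs(py)<.02)&(X[:,2]>.05)&(X[:,2]<.12)&(px<-.03)&(px>-.11)
    for nm,k in(("blue",b),("green",g),("plug",w)):
        if k.sum()>8: print(n,nm,k.sum(),"min",np.percentile(c[k],2,axis=0).round(4),"max",np.percentile(c[k],98,axis=0).round(4))
p=np.load("wrist5.npz")["p"];cv2.imwrite("pics/wrist5.png",np.hstack([p,np.zeros((420,0,3),np.uint8)])[...,::-1])
E
```

```text
t 11.6 x before face 0.1436 y-off 0.0018 axis z 0.0848 toolx ang rel -0.02 tilt [-0.  0.] F ex,ey,z 0.3 -0.4 -1.8 q7 0.58
wrist blue 7702 min [-0.1952 -0.0067  0.0938] max [-0.0921  0.0101  0.0965]
wrist green 697 min [-0.0894 -0.0105  0.0958] max [-0.0856  0.0138  0.103 ]
wrist plug 6174 min [-0.0853 -0.0095  0.0872] max [-0.0486  0.0128  0.098 ]
scene blue 251 min [-0.1968 -0.0082  0.0785] max [-0.1536  0.008   0.0979]
scene plug 70 min [-0.0683 -0.0101  0.0802] max [-0.0498  0.004   0.0984]
side blue 110 min [-0.1939 -0.0038  0.0783] max [-0.09    0.0147  0.0946]
side plug 129 min [-0.0915 -0.0027  0.0745] max [-0.0478  0.0161  0.0967]
```

View pics/wrist5.png

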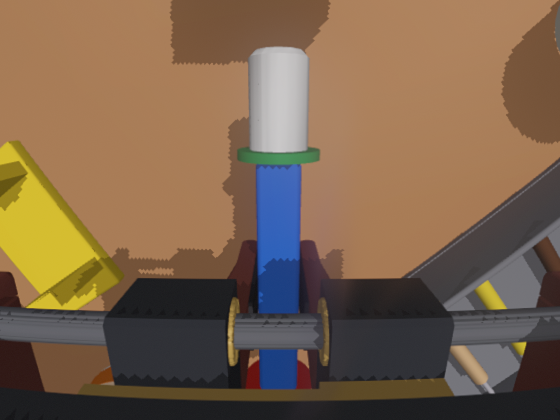

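The wrist view shows the held gauge pointing straight ahead, with its tip at (278,50) and the green collar at (278,155). It sits 1.8 mm off in y and about 3 mm high. I'll correct both and approach.

Emit:
arm_command(motion="0 0.006 0.01 0; 0.02 0.006 0.01 0; 0.05 0.006 0.01 0; 0.08 0.006 0.01 0; 0.11 0.006 0.01 0; 0.13 0.006 0.01 0; 0.13 0.006 0.01 0; 0.13 0.006 0.01 0")

```text
t: 12.75
tcp_pos: [0.6507, 0.0741, 0.0263]
tool_rot: [1.071, 2.953, -0.0]
ft_force: [0.5, -0.7, -1.9]
gripper_width: 0.0173
grip_force: 22.0
```

```bash
python3 -c "
from h import *
where()"
```

```text
t 12.75 x before face 0.105 y-off 0.0001 axis z 0.0818 toolx ang rel -0.04 tilt [-0.  0.] F ex,ey,z -0.8 0.2 -1.9 q7 0.53
```

Emit:
arm_command(motion="0.006 0 0 0; 0.012 0 0 0; 0.018 0 0 0; 0.024 0 0 0; 0.03 0 0 0; 0.036 0 0 0; 0.042 0 0 0; 0.042 0 0 0")

```text
t: 13.75
tcp_pos: [0.6407, 0.0827, 0.0262]
tool_rot: [-1.071, -2.953, -0.0]
ft_force: [-1.0, -0.5, -2.4]
gripper_width: 0.0175
grip_force: 22.0
```

Emit:
arm_command(motion="0.003 0 0 0; 0.006 0 0 0; 0.009 0 0 0; 0.012 0 0 0; 0.015 0 0 0; 0.018 0 0 0; 0.021 0 0 0; 0.021 0 0 0")

```text
t: 14.75
tcp_pos: [0.6359, 0.0867, 0.0262]
tool_rot: [-1.071, -2.953, -0.0]
ft_force: [0.4, 0.4, -1.9]
gripper_width: 0.0179
grip_force: 22.0
```

```bash
python3 -c "
from h import *
where()"
```

```text
t 14.75 x before face 0.0855 y-off -0.0 axis z 0.0817 toolx ang rel -0.01 tilt [0. 0.] F ex,ey,z -0.0 -0.5 -1.9 q7 0.5
```

No contact force, and the tip is about 11 mm past the face, so it is likely in the bore. I'll continue gently.

Emit:
arm_command(motion="0.004 0 0 0; 0.008 0 0 0; 0.012 0 0 0; 0.016 0 0 0; 0.02 0 0 0; 0.024 0 0 0; 0.028 0 0 0; 0.028 0 0 0")

```text
t: 15.75
tcp_pos: [0.6294, 0.0921, 0.0262]
tool_rot: [-1.071, -2.953, -0.0]
ft_force: [0.2, -0.2, -1.6]
gripper_width: 0.0178
grip_force: 22.0
```

Emit:
arm_command(motion="0.005 0 0 0; 0.01 0 0 0; 0.015 0 0 0; 0.02 0 0 0; 0.025 0 0 0; 0.03 0 0 0; 0.034 0 0 0; 0.034 0 0 0")

```text
t: 16.75
tcp_pos: [0.6216, 0.0986, 0.0262]
tool_rot: [-1.071, -2.953, -0.0]
ft_force: [0.4, -0.4, -2.5]
gripper_width: 0.0178
grip_force: 22.0
```

```bash
python3 -c "
from h import *
where()"
```

```text
t 16.75 x before face 0.0669 y-off -0.0 axis z 0.0817 toolx ang rel -0.01 tilt [ 0. -0.] F ex,ey,z -0.5 0.1 -2.5 q7 0.48
```

Emit:
arm_command(motion="0.004 0 0 0; 0.008 0 0 0; 0.012 0 0 0; 0.016 0 0 0; 0.02 0 0 0; 0.02 0 0 0; 0.02 0 0 0; 0.02 0 0 0")

```text
t: 17.75
tcp_pos: [0.6171, 0.1023, 0.0262]
tool_rot: [1.071, 2.953, -0.0]
ft_force: [-0.0, -0.2, -2.0]
gripper_width: 0.0181
grip_force: 22.0
```

Emit:
arm_command(motion="0.001 0 0 0; 0.002 0 0 0; 0.003 0 0 0; 0.004 0 0 0; 0.005 0 0 0; 0.006 0 0 0; 0.006 0 0 0; 0.006 0 0 0")

```text
t: 18.75
tcp_pos: [0.6157, 0.1035, 0.0262]
tool_rot: [1.071, 2.953, 0.0]
ft_force: [0.2, 0.2, -1.4]
gripper_width: 0.0179
grip_force: 22.0
```

```bash
python3 -c "
from h import *
where()"
```

```text
t 18.75 x before face 0.0593 y-off 0.0 axis z 0.0817 toolx ang rel -0.02 tilt [-0.  0.] F ex,ey,z -0.0 -0.3 -1.4 q7 0.47
```

Emit:
arm_command(motion="0.001 0 0 0; 0.002 0 0 0; 0.002 0 0 0; 0.003 0 0 0; 0.004 0 0 0; 0.004 0 0 0; 0.004 0 0 0; 0.004 0 0 0")

```text
t: 19.75
tcp_pos: [0.6148, 0.1043, 0.0262]
tool_rot: [1.071, 2.953, 0.0]
ft_force: [0.9, -0.4, -1.6]
gripper_width: 0.018
grip_force: 22.0
```

Emit:
arm_command(motion="0.001 0 0 0; 0.002 0 0 0; 0.002 0 0 0; 0.003 0 0 0; 0.004 0 0 0; 0.004 0 0 0; 0.004 0 0 0; 0.004 0 0 0")

```text
t: 20.75
tcp_pos: [0.6139, 0.105, 0.0262]
tool_rot: [1.071, 2.953, 0.0]
ft_force: [-0.6, 0.2, -1.9]
gripper_width: 0.0179
grip_force: 22.0
```

```bash
python3 -c "
from h import *
where()"
```

```text
t 20.75 x before face 0.0569 y-off 0.0 axis z 0.0817 toolx ang rel -0.02 tilt [-0.  0.] F ex,ey,z 0.6 0.2 -1.9 q7 0.46
```

Emit:
arm_command(motion="0.001 0 0 0; 0.002 0 0 0; 0.003 0 0 0; 0.004 0 0 0; 0.004 0 0 0; 0.004 0 0 0; 0.004 0 0 0; 0.004 0 0 0")

```text
t: 21.75
tcp_pos: [0.6132, 0.1055, 0.0262]
tool_rot: [1.071, 2.953, 0.0]
ft_force: [3.0, -1.9, -2.5]
gripper_width: 0.018
grip_force: 22.0
```

Run:
```python
from h import *
where()
m,p,d=grab("wrist");X,uv=pts(m,d);hsv=cv2.cvtColor(p,cv2.COLOR_RGB2HSV)[uv[:,1],uv[:,0]].astype(int)
H,S=hsv[:,0],hsv[:,1];px=X@EX-FX;py=X@EY-HY
for nm,k in(("green",(H>45)&(H<90)&(S>100)&(abs(py)<.03)&(X[:,2]>.05)),("bosswhite",(S<70)&(hsv[:,2]>110)&(X[:,2]>.114)&(X[:,2]<.126)&(abs(py)<.045)&(px>-.02)&(px<.02)),("bossterr",(H<14)&(S>90)&(X[:,2]>.114)&(X[:,2]<.126)&(abs(py)<.045)&(px>-.02)&(px<.06))):
    print(nm,k.sum(),np.percentile(px[k],[1,50,99]).round(4) if k.any() else "",np.percentile(py[k],[1,99]).round(4) if k.any() else "")
cv2.imwrite("pics/wrist6.png",p[...,::-1])
```

```text
t 21.75 x before face 0.0561 y-off 0.0 axis z 0.0817 toolx ang rel -0.04 tilt [-0.001  0.   ] F ex,ey,z -3.5 -0.4 -2.5 q7 0.46
green 0  
bosswhite 5981 [0.002  0.0055 0.0089] [-0.0385  0.0378]
bossterr 36909 [0.0096 0.0293 0.0474] [-0.0385  0.0379]
```

View pics/wrist6.png

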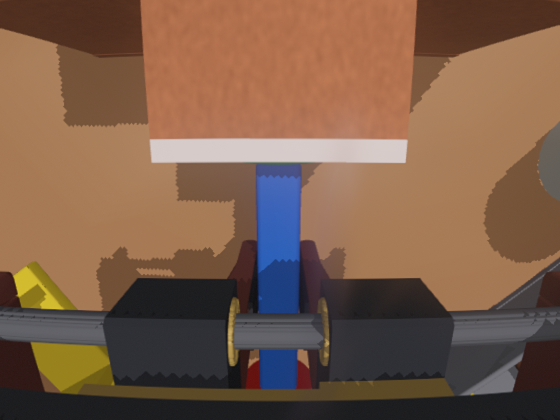

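The wrist view shows the collar against the white face at (278,163), with 3.5 N of contact. The go end is home and centred to within 0.4 mm, and the true face is 2 mm further in than estimated. Now I'll withdraw.

Emit:
arm_command(motion="-0.02 0 0 0; -0.06 0 0 0; -0.11 0 0 0; -0.16 0 0 0; -0.21 0 0 0; -0.26 0 -0.03 0; -0.29 0 -0.07 0; -0.29 0 -0.1 0.05")

```text
t: 22.8
tcp_pos: [0.681, 0.049, 0.0576]
tool_rot: [1.19, 2.906, 0.001]
ft_force: [-0.6, 1.0, -2.2]
gripper_width: 0.0175
grip_force: 22.0
```

Emit:
arm_command(motion="0 0 0 0.11; 0 0 0 0.23; 0 0 0 0.34; 0 0 0 0.46; 0 0 0 0.57; 0 0 0 0.69; 0 0 0 0.8; 0 0 0 0.92")

```text
t: 23.8
tcp_pos: [0.6802, 0.0507, 0.0573]
tool_rot: [-2.816, -1.391, -0.002]
ft_force: [0.7, -1.1, -2.5]
gripper_width: 0.018
grip_force: 22.0
```

Emit:
arm_command(motion="0 0 0 0.11; 0 0 0 0.23; 0 0 0 0.34; 0 0 0 0.46; 0 0 0 0.57; 0 0 0 0.69; 0 0 0 0.8; 0 0 0 0.92")

```text
t: 24.8
tcp_pos: [0.6801, 0.0512, 0.0571]
tool_rot: [-3.032, 0.816, -0.0]
ft_force: [-0.9, 0.3, -2.3]
gripper_width: 0.0181
grip_force: 22.0
```

Emit:
arm_command(motion="0 0 0 0.06; 0 0 0 0.11; 0 0 0.03 0.11; 0 0 0.07 0.11; 0 0 0.1 0.11; 0 0 0.1 0.11; 0 0 0.1 0.11; 0 0 0.1 0.11")

```text
t: 25.8
tcp_pos: [0.6801, 0.05, 0.0266]
tool_rot: [-2.954, 1.068, -0.001]
ft_force: [1.3, -0.1, -1.7]
gripper_width: 0.0177
grip_force: 22.0
```

```bash
sed -i 's/FX,HY=-.3471/FX,HY=-.3451/' h.py
python3 - <<'E'
from h import *
where()
for n in("wrist","scene","side"):
    m,p,d=grab(n);np.savez(n+"7.npz",p=p,d=d,**m)
    X,uv=pts(m,d);hsv=cv2.cvtColor(p,cv2.COLOR_RGB2HSV)[uv[:,1],uv[:,0]].astype(int)
    H,S,V=hsv.T;px=X@EX-FX;py=X@EY-HY;c=np.c_[px,py,X[:,2]];o=(abs(py)<.03)&(X[:,2]>.05)&(X[:,2]<.14)&(px<-.02)&(px>-.26)
    for nm,k in(("blue",(H>105)&(H<130)&(S>130)),("green",(H>45)&(H<90)&(S>100)),("red",((H<4)|(H>174))&(S>170)&(V>90)),("white",(S<60)&(V>100))):
        k=k&o
        if k.sum()>8: print(n,nm,k.sum(),"min",np.percentile(c[k],2,axis=0).round(4),"max",np.percentile(c[k],98,axis=0).round(4))
E
```

```text
t 25.8 x before face 0.145 y-off -0.0001 axis z 0.0821 toolx ang rel -179.91 tilt [ 0.001 -0.001] F ex,ey,z -1.1 -0.8 -1.7 q7 -2.05
wrist blue 7707 min [-0.1965 -0.0087  0.0912] max [-0.0931  0.0081  0.0939]
wrist green 598 min [-0.2027 -0.0094  0.095 ] max [-0.199   0.0113  0.1005]
wrist red 496 min [-0.0898 -0.0161  0.0726] max [-0.0878  0.0145  0.0898]
wrist white 6178 min [-0.2397 -0.0114  0.0844] max [-0.2031  0.0108  0.0953]
scene blue 240 min [-0.196  -0.0104  0.0761] max [-0.1545  0.0055  0.0949]
scene green 44 min [-0.2035 -0.0178  0.0732] max [-0.2     0.0152  0.0998]
scene white 259 min [-0.2415 -0.0137  0.0779] max [-0.0707  0.0075  0.0958]
side blue 108 min [-0.1945 -0.0067  0.0755] max [-0.0911  0.0116  0.0921]
side white 153 min [-0.2371 -0.0054  0.081 ] max [-0.0669  0.0152  0.095 ]
```

Emit:
arm_command(motion="-0.02 0 0 0; -0.05 0 0 0; -0.09 0 0 0; -0.13 0 0 0; -0.17 0 0 0; -0.2 0 0 0; -0.2 0 0 0; -0.2 0 0 0")

```text
t: 26.95
tcp_pos: [0.6339, 0.0881, 0.0263]
tool_rot: [2.954, -1.069, 0.001]
ft_force: [0.2, -0.2, -2.4]
gripper_width: 0.0174
grip_force: 22.0
```

Emit:
arm_command(motion="-0.005 0 0 0; -0.01 0 0 0; -0.015 0 0 0; -0.02 0 0 0; -0.025 0 0 0; -0.03 0 0 0; -0.033 0 0 0; -0.033 0 0 0")

```text
t: 27.95
tcp_pos: [0.6259, 0.0949, 0.0262]
tool_rot: [-2.954, 1.068, 0.0]
ft_force: [-0.0, 0.7, -1.6]
gripper_width: 0.018
grip_force: 22.0
```

```bash
python3 -c "
from h import *
where()"
```

```text
t 27.95 x before face 0.0746 y-off 0.0001 axis z 0.0817 toolx ang rel -179.9 tilt [-0. -0.] F ex,ey,z 0.4 -0.5 -1.6 q7 -2.11
```

Emit:
arm_command(motion="-0.002 0 0 0; -0.004 0 0 0; -0.006 0 0 0; -0.008 0 0 0; -0.01 0 0 0; -0.01 0 0 0; -0.01 0 0 0; -0.01 0 0 0")

```text
t: 28.95
tcp_pos: [0.6237, 0.0966, 0.0262]
tool_rot: [-2.954, 1.068, -0.0]
ft_force: [0.4, -0.4, -1.9]
gripper_width: 0.0178
grip_force: 22.0
```

Emit:
arm_command(motion="-0.001 0 0 0; -0.002 0 0 0; -0.003 0 0 0; -0.004 0 0 0; -0.004 0 0 0; -0.004 0 0 0; -0.004 0 0 0; -0.004 0 0 0")

```text
t: 29.95
tcp_pos: [0.6232, 0.097, 0.0263]
tool_rot: [2.954, -1.069, 0.002]
ft_force: [3.1, -4.0, -2.5]
gripper_width: 0.018
grip_force: 22.0
```

```bash
python3 -c "
from h import *
where()"
```

```text
t 29.95 x before face 0.0712 y-off 0.0002 axis z 0.0818 toolx ang rel -179.92 tilt [ 0.001 -0.   ] F ex,ey,z -4.9 1.1 -2.5 q7 -2.12
```

There is contact with 4.9 N at the recess-floor depth. I'll add a touch more and hold for over a second.

Emit:
arm_command(motion="-0.0005 0 0 0; -0.001 0 0 0; -0.0015 0 0 0; -0.0015 0 0 0; -0.0015 0 0 0; -0.0015 0 0 0; -0.0015 0 0 0; -0.0015 0 0 0")

```text
t: 30.95
tcp_pos: [0.6232, 0.097, 0.0264]
tool_rot: [2.954, -1.069, 0.003]
ft_force: [3.6, -4.5, -3.2]
gripper_width: 0.0179
grip_force: 22.0
```

Emit:
arm_command(motion="0 0 0 0; 0 0 0 0; 0 0 0 0; 0 0 0 0; 0 0 0 0; 0 0 0 0; 0 0 0 0; 0 0 0 0")

```text
t: 31.95
tcp_pos: [0.6232, 0.097, 0.0264]
tool_rot: [2.954, -1.069, 0.003]
ft_force: [4.5, -4.4, -3.1]
gripper_width: 0.0178
grip_force: 22.0
```

```bash
python3 -c "
from h import *
where()"
```

```text
t 31.95 x before face 0.0712 y-off 0.0002 axis z 0.0819 toolx ang rel -179.94 tilt [ 0.002 -0.   ] F ex,ey,z -6.3 0.5 -3.1 q7 -2.12
```

The hold was steady at about 6 N for over a second. I'll withdraw, lift and return to the cradle.

Emit:
arm_command(motion="0.02 0 0 0; 0.07 0 0 0; 0.13 0 0 0; 0.19 0 -0.03 0; 0.25 0 -0.12 0; 0.25 0.03 -0.24 0; 0.25 0.12 -0.33 -0.05; 0.25 0.25 -0.4 -0.12")

```text
t: 32.95
tcp_pos: [0.6332, -0.0089, 0.1481]
tool_rot: [-3.043, 0.779, -0.003]
ft_force: [0.0, -0.3, -1.3]
gripper_width: 0.0178
grip_force: 22.0
```

```bash
python3 -c "
from h import *
s,R=where();print(s['tcp_pos'],R[:2,:2], (R.T@(np.array([.5170,-.2463,.12])-s['tcp_pos'])/.3).round(4), np.degrees(np.arctan2(R[1,0],R[0,0])))"
```

```text
t 32.95 x before face 0.1467 y-off 0.0751 axis z 0.2036 toolx ang rel -168.87 tilt [ 0.002 -0.001] F ex,ey,z -0.2 0.2 -1.3 q7 -1.87
[ 0.6332168  -0.00886156  0.14806814] [[ 0.87693704 -0.48060033]
 [-0.48060072 -0.87693946]] [0.0405 0.8803 0.093 ] -28.724711799452166
```

Emit:
arm_command(motion="0.005 0.12 0.01 -0.07; 0.01 0.3 0.03 -0.15; 0.02 0.48 0.05 -0.24; 0.03 0.64 0.07 -0.326; 0.04 0.78 0.09 -0.326; 0.04 0.87 0.09 -0.326; 0.04 0.88 0.09 -0.326; 0.04 0.88 0.09 -0.326")

```text
t: 33.95
tcp_pos: [0.5155, -0.2447, 0.1196]
tool_rot: [-3.141, -0.01, -0.001]
ft_force: [0.6, 0.6, -1.9]
gripper_width: 0.0179
grip_force: 22.0
```

```bash
cat > chk.py <<'E'
from h import *
s,R=where();print(s['tcp_pos'],(R.T@(np.array([.5170,-.2463,-.0005])-s['tcp_pos'])/.3).round(4), np.degrees(np.arctan2(R[1,0],R[0,0])))
m,p,d=grab("wrist");X,uv=pts(m,d);hsv=cv2.cvtColor(p,cv2.COLOR_RGB2HSV)[uv[:,1],uv[:,0]].astype(int);H,S,V=hsv.T
o=(abs(X[:,0]-.517)<.12)&(abs(X[:,1]+.246)<.04)
for nm,k in(("blue",(H>105)&(H<130)&(S>130)),("green",(H>45)&(H<90)&(S>100)),("wood",(H<16)&(S>70)&(X[:,2]>.056)&(X[:,2]<.07))):
    k=k&o
    if k.sum()>8: print(nm,k.sum(),np.percentile(X[k],1,axis=0).round(4),np.percentile(X[k],99,axis=0).round(4))
E
python3 chk.py
```

```text
t 33.95 x before face 0.2074 y-off 0.3315 axis z 0.1751 toolx ang rel -139.78 tilt [ 0.001 -0.   ] F ex,ey,z -0.0 -0.8 -1.9 q7 -0.99
[ 0.5154859  -0.24465851  0.11956827] [0.0047 0.0056 0.4002] 0.3692705633105852
blue 7761 [ 0.4626 -0.2531  0.184 ] [ 0.5679 -0.2358  0.1873]
green 727 [ 0.5488 -0.2565  0.1854] [ 0.5734 -0.2095  0.2548]
wood 198 [ 0.5468 -0.2747  0.0624] [ 0.5528 -0.219   0.0653]
```

Emit:
arm_command(motion="0.004 0.006 0.03 0; 0.004 0.006 0.1 0; 0.004 0.006 0.17 0; 0.004 0.006 0.24 0; 0.004 0.006 0.3 0; 0.004 0.006 0.34 0; 0.004 0.006 0.36 0; 0.004 0.006 0.36 0")

```text
t: 35.0
tcp_pos: [0.516, -0.2465, 0.011]
tool_rot: [-3.142, -0.01, 0.0]
ft_force: [0.0, -1.2, -1.8]
gripper_width: 0.0178
grip_force: 22.0
```

Emit:
arm_command(motion="0 0 0.005 0; 0 0 0.01 0; 0 0 0.015 0; 0 0 0.02 0; 0 0 0.025 0; 0 0 0.03 0; 0 0 0.035 0; 0 0 0.037 0")

```text
t: 36.0
tcp_pos: [0.5159, -0.2465, -0.0001]
tool_rot: [-3.142, -0.011, 0.0]
ft_force: [-0.1, -0.0, -1.6]
gripper_width: 0.0178
grip_force: 22.0
```

```bash
python3 chk.py
```

```text
t 36.0 x before face 0.2089 y-off 0.3326 axis z 0.0554 toolx ang rel -139.77 tilt [-0. -0.] F ex,ey,z 0.0 0.1 -1.6 q7 -0.89
[ 5.15909804e-01 -2.46478600e-01 -9.40260789e-05] [ 0.0036 -0.0006  0.0014] 0.384112110739842
blue 7828 [ 0.4631 -0.255   0.0642] [ 0.5682 -0.2375  0.0677]
green 769 [ 0.5701 -0.259   0.063 ] [ 0.574  -0.2308  0.074 ]
wood 2463 [ 0.4595 -0.2738  0.0563] [ 0.557  -0.2189  0.0689]
```

The gauge is in its seat, at the same height and y as at first and well inside the lengthwise tolerance. I'll release and retreat.

Emit:
arm_command(motion="0 0 0.001 0; 0 0 0.001 0; 0 0 0.001 0; 0 0 0.001 0; 0 0 0.001 0; 0 0 0.001 0; 0 0 0.001 0; 0 0 0.001 0", grip=0.6)

```text
t: 37.05
tcp_pos: [0.5159, -0.2465, -0.0002]
tool_rot: [-3.142, -0.01, 0.0]
ft_force: [-0.1, 0.2, 0.2]
gripper_width: 0.0527
grip_force: 0.0
```

Emit:
arm_command(motion="0 0 -0.03 0; 0 0 -0.1 0; 0 0 -0.2 0; 0 0 -0.3 0; 0 0 -0.4 0; 0 0 -0.48 0; 0 0 -0.5 0; 0 0 -0.5 0")

```text
t: 38.05
tcp_pos: [0.5159, -0.2464, 0.1498]
tool_rot: [-3.141, -0.011, -0.001]
ft_force: [-1.1, -0.1, -0.3]
gripper_width: 0.053
grip_force: 0.0
```

```bash
python3 chk.py
python3 - <<'E'
from h import *
m,p,d=grab("side");cv2.imwrite("pics/end.png",p[...,::-1])
E
```

```text
t 38.05 x before face 0.2089 y-off 0.3325 axis z 0.2053 toolx ang rel -139.76 tilt [ 0. -0.] F ex,ey,z 0.8 0.8 -0.3 q7 -1.0
[ 0.51593533 -0.24637522  0.14977297] [ 3.400e-03 -2.000e-04  5.009e-01] 0.39102465391480284
blue 2397 [ 0.4622 -0.2546  0.064 ] [ 0.5677 -0.2385  0.0672]
green 79 [ 0.5657 -0.2489  0.0641] [ 0.573  -0.2256  0.1176]
wood 1084 [ 0.451  -0.2748  0.0565] [ 0.5569 -0.2195  0.0696]
```

View pics/end.png

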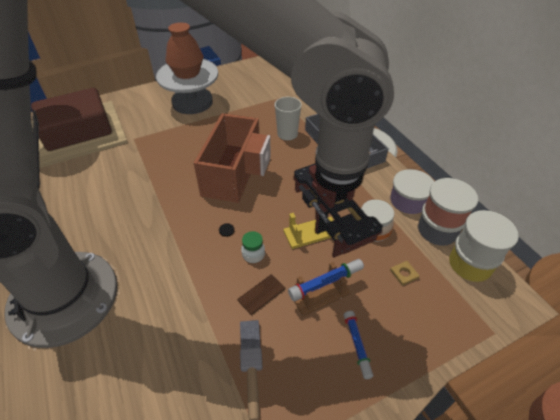

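The final view shows the gauge back in its brown cradle at (328,280), the gripper clear, and every bystander where it was. I'm handing in now.

```bash
python3 -c "
from bench import env
print(env.finish_job())"
```

```text
the job is handed in; nothing more can be done
None
```

The job is handed in at about 38 s, with no verdict returned: go end home (3.5 N on the collar), no-go end stopped at the recess floor (about 6 N for over a second), gauge released in its cradle, bystanders unmoved; I viewed 11 pictures, one over the limit of 10.

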